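Wedge the rocking sharpening stand

TASK

The whetstone stand rocks because the foot under its red-marked corner is worn short. Press that corner right down with the fingertips, so that the stand rocks over onto the short foot, and let it come back; push the orange wedge along the worktop, thin end first, under the short foot until it is just snug; then press the marked corner again, firmly, for about a second, to prove that it no longer rocks (if it still gives, push the wedge farther and press again). Only press and push: lift nothing, do not shove the stand out of its place, leave everything else alone, and leave the stand level with the wedge in place.

Things in the scene. Friction and masses are not known exactly. Their poses are not given: they have to be found in the camera images.
- stand: Loose whetstone stand, 1.4 kg: pale plank 120 (x) x 300 (y) mm, top 42 mm up, on four 24 mm square black feet at x +-45, y +-130 mm; the one at -45, +130 is worn short. Pink stone 70 (x) x 190 (y) mm on it, centre x +14, top 84 mm up. Origin: centre of underside, at the soles of the sound feet; z up; -x side faces the robot. It rests on the three sound feet.
- marked_corner (a point): Centre of the red dot (22 mm wide) on the plank's top, straight above the worn foot: the spot to press. Axes as the stand's. Unwedged, a press of 1 to 3 N here tips the corner 5 to 9 mm down onto the worn foot (stand tilts 0.05 to 0.11 rad); it rocks back when let go.
- short_foot (a point): Point straight below the red dot, at the level of the sound feet's soles. The worn foot's 24 x 24 mm sole hangs 5 to 9 mm above this point (differs each time). Axes as the stand's: the wedge goes in along the stand's +x, from the side that faces the robot.
- wedge: Loose orange plastic wedge, about 60 g, flat on the worktop in front of the worn foot, roughly pointing at it: 110 mm long (x), 60 mm wide (y), 2 mm thick at its thin end (+x) rising evenly to 18 mm at its upright back (-x). Origin at the centre of its underside, z up. It slides freely; resistance over 3 N means it is snug.
- wedge_toe (a point): Middle of the wedge's thin edge, on the worktop, 55 mm along +x from the wedge's origin.
- wedge_back (a point): Middle of the wedge's upright back face, 9 mm above the worktop: where to push it from. Axes as the wedge's.
- knife: Bystander: small kitchen knife with dark handle lying in front of the stand, 230 mm long along its x, blade to +x.
- dressing_stone: Bystander: small dark grey dressing stone 45 x 60 x 25 mm, left of the stand. Origin at the centre of its underside.
- tea_cup: Bystander: blue tea cup, 72 mm wide, 75 mm high. Origin at the centre of its underside.
- pick_pot: Bystander: dark wooden pot of toothpicks, 52 mm wide, 68 mm high. Origin at the centre of its underside.
- sauce_bottle: Bystander: amber sauce bottle with red cap, 60 mm wide, 150 mm high. Origin at the centre of its underside.
- bowl: Bystander: white bowl, 120 mm wide, 50 mm high. Origin at the centre of its underside.
Things that resemble listed ones, but are neither listed nor needed, are in the scene too. Several things have the shape of the wedge; the one meant has the colours described above.

How it is judged (in metres and radians):
On the way, in this order (a step that is already met when the one before it is completed fails the run):
1. a fingertip presses the marked corner down and the stand rocks onto its worn foot (contact force between the fingers and stand above 0.5 N and angle between stand's own z axis and vertical above 0.03 rad), for 0.1 s.
2. the wedge has been pushed under the short foot, the fingers off the stand (x of wedge_toe in the frame of short_foot above 0.005 m and y of wedge_toe in the frame of short_foot between -0.03 and 0.03 m and contact force between the arm and stand below 0.2 N), for 0.1 s.
3. the stand is pressed over the wedge with over 4 N, the wedge carries it, and it stays level (contact force between the fingers and stand above 4 N and contact force between wedge and stand above 2.5 N and angle between stand's own z axis and vertical below 0.018 rad and x of wedge_toe in the frame of short_foot above 0.005 m and y of wedge_toe in the frame of short_foot between -0.03 and 0.03 m), for 0.5 s.
At the end, for the whole second after the job is handed in: Wedge flat, its thin edge 5 mm or more past the middle of the short foot and within 30 mm sideways; stand level within 0.018 rad; both at rest. Earlier the press rocked the stand (over 0.03 rad); once wedged it took over 4 N for 0.5 s and stayed level (x of wedge_toe in the frame of short_foot above 0.005 m and y of wedge_toe in the frame of short_foot between -0.03 and 0.03 m and angle between stand's own z axis and vertical below 0.018 rad and angle between wedge's own z axis and vertical below 0.06 rad and height (world z) of wedge below 0.006 m and height (world z) of stand below 0.008 m and linear speed of each of stand, wedge below 0.01 m/s); the robot touches nothing.
It fails at once if the wedge is lifted or tipped (height (world z) of wedge above 0.015 m or angle between wedge's own z axis and vertical above 0.3 rad).
It fails at once if the stand is lifted, tipped over or shoved more than 30 mm (height (world z) of stand above 0.018 m or angle between stand's own z axis and vertical above 0.2 rad or distance of stand from where it was at the start of the episode above 0.03 m).
It fails at once if a bystander is moved more than 20 mm (distance of any of knife, dressing_stone, tea_cup, pick_pot, sauce_bottle, bowl from where it was at the start of the episode above 0.02 m).
It also fails if it takes over 58 s, if anything falls off the work surface, if the arm or the gripper's body presses on something with over 40 N, if the wrist force passes 120 N, or if a joint passes its speed limit or range.

ROBOT

A 6-joint arm with a two-finger parallel gripper is mounted at the origin on the work surface. World frame = base frame: x ahead of the robot, y to its left, z up, the work surface at z = 0. Lengths are in mm, angles in rad, forces in N, time in s.
With the tool pointing down it reaches from about 350 to 975 mm from the base axis. Payload 7.1 kg.
Tool frame: the origin (TCP) lies between the finger pads; the fingertips stand 19 mm ahead of it and the grasp point (between the pads) is the TCP; z points along the fingers, y is the line along which they close (so a half turn about z gives the same grasp; the last joint's range is limited). The gripper opens to 88 mm and grips with 3 to 60 N. Pads are 20 mm wide; open, the fingers measure 115 mm over their backs; the gripper's body (75 mm by 178 mm) begins 61 mm behind the grasp point.
Start: joints at [1.116, 0.423, 1.63, -0, 1.089, -0.019], TCP at [263.802, 566.58, 241.675] pointing down, gripper open.
Joint ranges: [-3, 3], [-0.9, 2.11], [0.09, 2.58], [-1.31, 4.45], [0.11, 2.69], [-2.54, 2.54]. Speed limits (rad/s): [2.39, 2.39, 3.01, 3.14, 3.14, 3.14].

INTERFACE

Orientations are given as a rotation vector (axis times angle).
In Python, from workcell import ctrl gives the robot as it stands.
- The arm moves only by the tool arm_command, never from a script. Its argument "series" is a list of rows, each an object with "linear": the shift along the tool's x, y, z in m, a list of three; "turn": the turn about the tool's z in rad. A call has 1 to 10 rows; each row shifts and turns the commanded pose from where the row before left it, along the tool's axes as they then stand; what a row does not reach is not made up. A row lasts 1/10 s, in which the tool goes at most 50 mm and 8.59 degrees, less where a joint would pass 70% of its speed; a pose out of reach is approached as far as the arm can. A call with a gripper value outside its range is refused whole. "jaw" is the opening, from -1 (shut) to 1 (fully open), set as the call begins (left out, the last holds). The fingers move at their own pace and stop on an object; the grip force is fixed at half the most. Time passes only in rows, so rows that do not move let the fingers close. It gives the time, the measured TCP pose, the force, the opening and the grip force at its end, in the units of the state.
- ctrl.get_obs(): the state, without advancing time (a new reading comes with each control period).
- ctrl.get_image(name): name is "scene" or "top" or "wrist"; returns a dict with "frame" (384x512x3 uint8, blue, green, red), "fx", "fy", "cx", "cy" (pixels), "rvec" (rotation vector, rad) and "tvec" (3), from world to camera coordinates, as OpenCV has them. Camera axes: x right, y down, z forward; pixel columns grow to the right and rows downward; lengths in mm; the calibration is good to about 2 mm. A picture is of the moment at which its call begins. There is no depth.
- ctrl.close_job(): hands the job in; it is judged then, once.
The state is a dict: "t": time; "qpos": joint angles; "qvel": joint speeds; "joint_torque": joint torques, N m; "ee_pos": TCP position; "orientation": TCP orientation; "ft_force": force on the tool from outside, world axes, zero at the start; "moment": the same for the moment, N m; "width": finger opening in mm; "grasp_force": force on a finger pad.
Only numpy, scipy, OpenCV 4.12 (cv2) and the standard library are available. Lean on these libraries where they do the work, as an engineer would, in place of code of your own. Each camera call takes 0.05 s, during which the arm holds its last target. There are 200 camera calls.

## Working session

There is one attempt and no reset: what is moved stays moved. The work goes in short steps, Python scripts to look and compute and a tool call to move; the robot and the scene stay as the last step left them, time stands still between calls to the robot, and variables do not carry over. Pictures are saved under pics/ and viewed, at most 10 in all, crops included, and the job is handed in when it is done.

Besides the shell and the picture viewer there is one more tool, called after ">>>" as name(argument=value, ...), one argument or row to a line, values as JSON. arm_command: Moves the arm, as the interface text tells. Its arguments: {"type":"object","properties":{"series":{"type":"array"},"jaw":{"type":"number"}},"required":["series"]}

```bash
mkdir -p pics
cat > h.py <<'E'
import numpy as np, cv2
from workcell import ctrl
def ray(im,uv):
    R=cv2.Rodrigues(np.array(im["rvec"],float))[0];t=np.array(im["tvec"],float).ravel()
    d=R.T@np.array([(uv[0]-im["cx"])/im["fx"],(uv[1]-im["cy"])/im["fy"],1]);return -R.T@t,d
def onz(im,uv,z):
    o,d=ray(im,uv);return (o+d*(z-o[2])/d[2])
def proj(im,p):
    K=np.array([[im["fx"],0,im["cx"]],[0,im["fy"],im["cy"]],[0,0,1]])
    return cv2.projectPoints(np.array([p],float),np.array(im["rvec"],float),np.array(im["tvec"],float),K,None)[0].ravel()
def blobs(im,lo,hi,amin=15):
    hsv=cv2.cvtColor(im["frame"],cv2.COLOR_BGR2HSV)
    m=cv2.inRange(hsv,np.array(lo),np.array(hi))
    cs=cv2.findContours(m,cv2.RETR_EXTERNAL,cv2.CHAIN_APPROX_NONE)[0]
    return sorted([c for c in cs if cv2.contourArea(c)>=amin],key=cv2.contourArea,reverse=True)
E
python3 - <<'E'
from h import *
import pickle
a={n:ctrl.get_image(n) for n in("top","scene")}
pickle.dump(a,open("a.pkl","wb"))
for n in a: cv2.imwrite(f"pics/{n}0.png",cv2.resize(a[n]["frame"],(800,600)))
print(ctrl.get_obs())
E
```

```text
{'t': 0.1, 'qpos': array([ 1.11598850e+00,  4.23775188e-01,  1.63058652e+00, -2.97131244e-06,
        1.08859504e+00, -1.90015492e-02]), 'qvel': array([-2.72102324e-04, -1.33430450e-03, -9.75485665e-05, -1.47349103e-03,
       -1.57502227e-04, -9.93014444e-04]), 'joint_torque': array([ 5.48487242e-04, -5.45619285e+01, -2.74325967e+01,  6.46663830e-02,
        1.88059837e-02, -4.24766790e-05]), 'ee_pos': array([263.61290196, 566.17465969, 240.9833193 ]), 'orientation': array([-6.79087453e-01, -3.06699282e+00,  2.08362082e-03]), 'ft_force': array([0.77989373, 0.30552086, 0.72417991]), 'moment': array([0.00226364, 0.01717764, 0.01357194]), 'grasp_force': 0.0, 'width': 87.8027610488066}
```

View pics/top0.png

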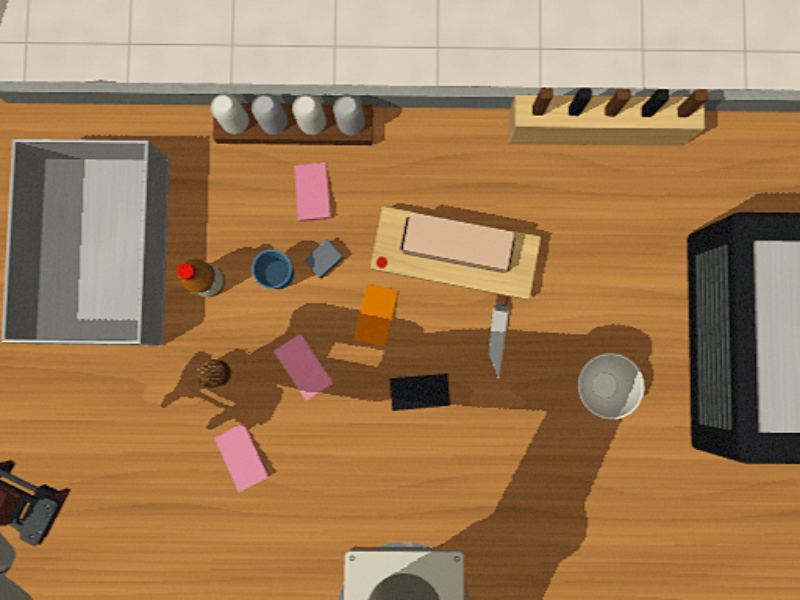

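View pics/scene0.png

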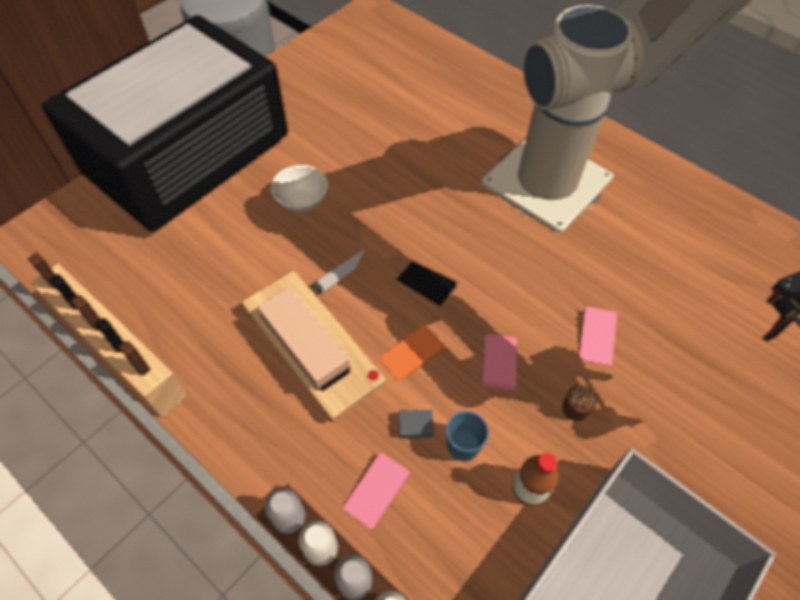

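Wedge-shaped things in the top view (800x600 px): orange (376,315), pinks (312,190), (302,366) and (241,457), black (419,391). Only the orange one fits: it has the right colour and lies in front of the red dot at (382,262). The scene view agrees, with the orange wedge at (412,352) and the dot at (373,376). Next I measure it and confirm it in one crop.

```bash
cat > meas.py <<'E'
from h import *
def meas(im):
    out={}
    r=[c for c in blobs(im,(0,150,90),(5,255,255),8)+blobs(im,(172,150,90),(180,255,255),8)]
    out["red"]=[(c.reshape(-1,2).mean(0).round(1),cv2.contourArea(c)) for c in r]
    hsv=cv2.cvtColor(im["frame"],cv2.COLOR_BGR2HSV)
    return out,hsv
E
python3 - <<'E'
from meas import *
import pickle
a=pickle.load(open("a.pkl","rb"))
im=a["top"]
print("cam",ray(im,(256,192))[0])
o,hsv=meas(im); print(o["red"])
for uv in [(243,190),(237,211),(243,220),(232,205),(260,210)]: print(uv,hsv[uv[1],uv[0]])
c=im["frame"][125:240,210:365]; cv2.imwrite("pics/crop.png",cv2.resize(c,None,fx=5,fy=5,interpolation=cv2.INTER_CUBIC))
E
```

```text
cam [ 448.76429451   -2.3206916  1305.76493596]
[(array([118.1, 172.9]), 72.0), (array([244. , 167.4]), 23.5)]
(243, 190) [ 17 255 213]
(237, 211) [ 14 229 156]
(243, 220) [ 16 255 154]
(232, 205) [ 15 247 153]
(260, 210) [ 16 181 117]
```

View pics/crop.png

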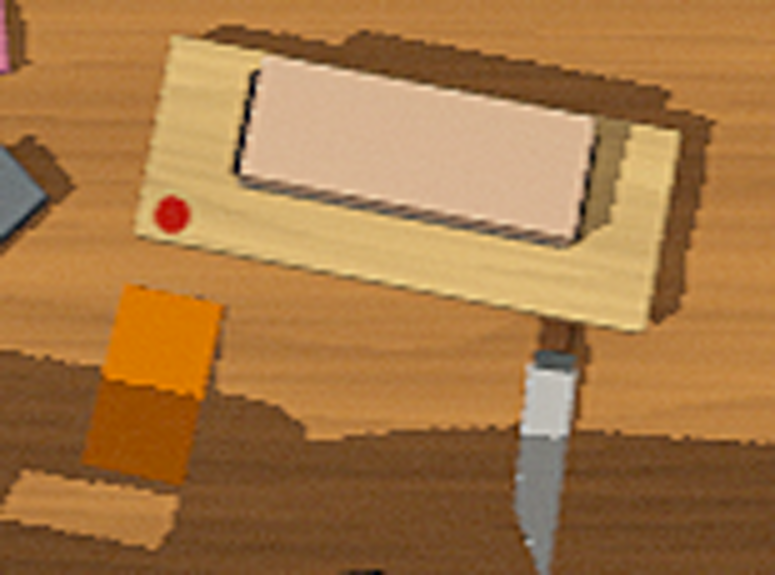

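The crop confirms it. The orange wedge has toe corners at crop px (125,285) and (222,303), back corners at (85,463) and (183,484), and the red dot is at (172,215). Plank corners are at (173,37), (680,130), (643,330) and (136,237).

Run:
```python
from meas import *
import pickle
a=pickle.load(open("a.pkl","rb"));im=a["top"];np.set_printoptions(precision=1,suppress=True)
f=lambda u,v,z: onz(im,(210+u/5-.4,125+v/5-.4),z)
P=[f(u,v,42) for u,v in[(173,37),(680,130),(643,330),(136,237)]]
print("plank",P); c=np.mean(P,0)
ya=(P[0]-P[1]+P[3]-P[2]);print("len",np.linalg.norm(ya)/2)
th=np.arctan2(-ya[0],ya[1]);print("stand c",c,"yaw",th)
R=np.array([[np.cos(th),-np.sin(th)],[np.sin(th),np.cos(th)]])
print("foot from stand",c[:2]+R@[-45,130],"dot ray",f(172,215,42))
t1,t2=f(125,285,2),f(222,303,2);b1,b2=f(85,463,18),f(183,484,18)
toe=(t1+t2)/2;bk=(b1+b2)/2
print("toe",toe,"back",bk,"len",np.linalg.norm((toe-bk)[:2]),"w",np.linalg.norm(t1-t2),np.linalg.norm(b1-b2))
d=toe-bk;print("wyaw",np.arctan2(d[1],d[0]))
print("toe in foot frame",R.T@(toe[:2]-f(172,215,42)[:2]))
print("scene dot check",[ (b.reshape(-1,2).mean(0)) for b in blobs(a["scene"],(0,150,90),(5,255,255),8)],proj(a["scene"],f(172,215,42)))
```

```text
plank [array([737.2,  48.5,  42. ]), array([ 685.7, -244.9,   42. ]), array([ 569.6, -223.1,   42. ]), array([620.4,  68.3,  42. ])]
len 296.8907680678565
stand c [653.2 -87.8  42. ] yaw -0.17316661124207572
foot from stand [631.3  48. ] dot ray [633.3  47.8  42. ]
toe [592.   47.9   2. ] back [485.2  68.9  18. ] len 108.94151564007758 w 58.449223771652676 58.305509881388375
wyaw -0.19426526592925655
toe in foot frame [-40.7  -7. ]
scene dot check [array([349.8, 295.8]), array([238.4, 239.9])] [239.3 239. ]
```

The marked corner is at about (632.5, 48) and the stand's yaw is −0.173. The wedge lines up with the foot to within about 7 mm. I'll turn by −0.262 so that tool y follows the stand's y, shut the jaw, then move over the dot.

>>> arm_command(
  series=[
    {"linear":[0,0,0],"turn":-0.131},
    {"linear":[0,0,0],"turn":-0.131},
    {"linear":[-0.03,-0.03,0],"turn":0},
    {"linear":[-0.03,-0.03,0],"turn":0},
    {"linear":[-0.03,-0.03,0],"turn":0},
    {"linear":[-0.03,-0.03,0],"turn":0},
    {"linear":[-0.03,-0.03,0],"turn":0},
    {"linear":[-0.03,-0.03,0],"turn":0},
    {"linear":[-0.03,-0.03,0],"turn":0},
    {"linear":[-0.03,-0.03,0],"turn":0},
  ],
  jaw=-1,
)

```text
t: 1.1
ee_pos: [459.2, 287.1, 241.5]
orientation: [-0.273, -3.129, 0.0]
ft_force: [0.3, -0.4, -0.6]
width: 11.3
grasp_force: 0.0
```

>>> arm_command(
  series=[
    {"linear":[-0.03,-0.03,0],"turn":0},
    {"linear":[-0.03,-0.03,0],"turn":0},
    {"linear":[-0.03,-0.03,0],"turn":0},
    {"linear":[-0.03,-0.03,0],"turn":0},
    {"linear":[-0.03,-0.03,0],"turn":0},
    {"linear":[-0.03,-0.03,0],"turn":0},
    {"linear":[-0.03,-0.027,0],"turn":0},
    {"linear":[0,0,0],"turn":0},
  ],
)

```text
t: 1.9
ee_pos: [632.1, 44.8, 241.3]
orientation: [0.279, 3.128, -0.001]
ft_force: [0.6, 0.8, 0.3]
width: 0.3
grasp_force: 0.0
```

```bash
cat > st.py <<'E'
from h import *
np.set_printoptions(precision=2,suppress=True)
def state(tx=632.5,ty=48.0,th=-0.173):
    o=ctrl.get_obs();R=cv2.Rodrigues(o["orientation"])[0]
    d=np.array([tx,ty,0])-o["ee_pos"];d[2]=0
    print("t",o["t"],"pos",o["ee_pos"],"tipz",o["ee_pos"][2]-19,"F",o["ft_force"],"w",o["width"])
    print("tool y yaw err",np.arctan2(-R[0,1],R[1,1])-th,"z",R[:,2],"delta in tool axes",R.T@d)
    return o
E
python3 -c "from st import *;state()"
```

```text
t 1.9 pos [632.05  44.78 241.29] tipz 222.28832776775872 F [0.61 0.76 0.26] w 0.3012161781285994
tool y yaw err -0.004802940999268451 z [ 0. -0. -1.] delta in tool axes [ 0.13  3.25 -0.  ]
```

>>> arm_command(
  series=[
    {"linear":[0,0.003,0.04],"turn":0},
    {"linear":[0,0,0.04],"turn":0},
    {"linear":[0,0,0.04],"turn":0},
    {"linear":[0,0,0.03],"turn":0},
    {"linear":[0,0,0.015],"turn":0},
    {"linear":[0,0,0.008],"turn":0},
    {"linear":[0,0,0],"turn":0},
    {"linear":[0,0,0],"turn":0},
  ],
)

```text
t: 2.7
ee_pos: [631.2, 51.7, 70.0]
orientation: [0.272, 3.128, 0.001]
ft_force: [0.3, 0.1, 0.6]
width: 0.7
grasp_force: 0.0
```

Run:
```python
from st import *
state()
im=ctrl.get_image("top");cv2.imwrite("pics/press0.png",cv2.resize(im["frame"][125:240,210:365],None,fx=5,fy=5,interpolation=cv2.INTER_CUBIC))
```

```text
t 2.7 pos [631.15  51.69  69.99] tipz 50.98942167848418 F [0.28 0.11 0.62] w 0.6561354416778599
tool y yaw err -0.0006755090713596035 z [ 0.  0. -1.] delta in tool axes [-1.97 -3.41  0.  ]
```

>>> arm_command(
  series=[
    {"linear":[-0.001,-0.002,0.004],"turn":0},
    {"linear":[0,0,0.004],"turn":0},
    {"linear":[0,0,0.003],"turn":0},
    {"linear":[0,0,0.003],"turn":0},
    {"linear":[0,0,0.002],"turn":0},
    {"linear":[0,0,0],"turn":0},
  ],
)

```text
t: 3.35
ee_pos: [630.0, 49.9, 54.6]
orientation: [-0.273, -3.128, -0.001]
ft_force: [-9.5, 2.6, 21.2]
width: 0.5
grasp_force: 11.2
```

```bash
python3 -c "from st import *;state()"
```

```text
t 3.35 pos [630.01  49.89  54.6 ] tipz 35.603322895650116 F [-9.45  2.63 21.2 ] w 0.49183551289281063
tool y yaw err -0.0010320868671700179 z [-0.  0. -1.] delta in tool axes [-2.78 -1.43 -0.01]
```

>>> arm_command(
  series=[
    {"linear":[0,0,-0.0015],"turn":0},
    {"linear":[0,0,0],"turn":0},
    {"linear":[0,0,0],"turn":0},
  ],
)

```text
t: 3.65
ee_pos: [630.0, 49.8, 55.0]
orientation: [-0.273, -3.128, -0.001]
ft_force: [-6.7, 3.2, 11.8]
width: 0.1
grasp_force: 5.6
```

Run:
```python
from st import *
state()
im=ctrl.get_image("scene");cv2.imwrite("pics/press1.png",cv2.resize(im["frame"][160:290,140:315],None,fx=4.4,fy=4.4,interpolation=cv2.INTER_CUBIC))
```

```text
t 3.65 pos [630.    49.83  54.96] tipz 35.95980345430851 F [-6.71  3.15 11.84] w 0.07173183637041515
tool y yaw err -0.0010318927674946299 z [-0.  0. -1.] delta in tool axes [-2.78 -1.37 -0.01]
```

View pics/press1.png

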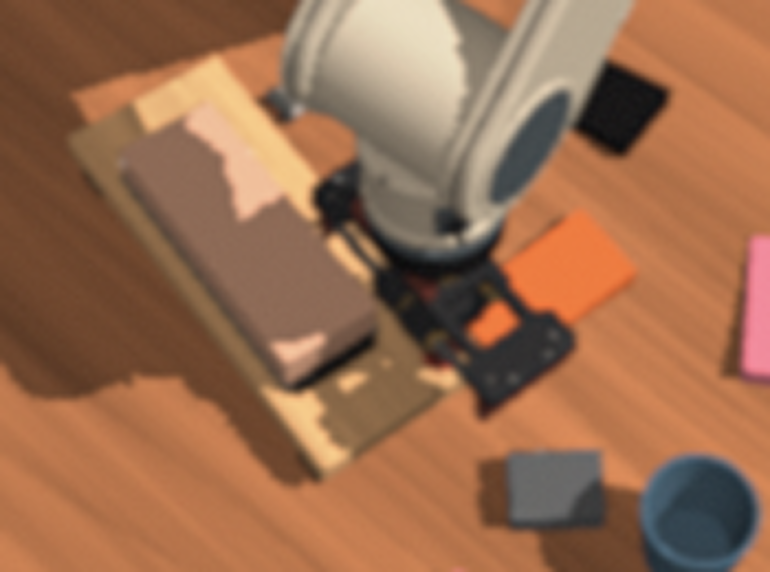

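The picture shows the fingertips on the dot at crop px (437,355), with the plank tilted and the wedge clear of it. I'll release gently and go round behind the wedge.

>>> arm_command(
  series=[
    {"linear":[0,0,-0.004],"turn":0},
    {"linear":[0,0,-0.004],"turn":0},
    {"linear":[0,0,-0.006],"turn":0},
    {"linear":[0,0,-0.03],"turn":0},
    {"linear":[0.034,-0.001,-0.01],"turn":0},
    {"linear":[0.034,-0.001,0],"turn":0},
    {"linear":[0.034,-0.001,0],"turn":0},
    {"linear":[0.034,-0.001,0],"turn":0},
    {"linear":[0.034,-0.001,0],"turn":0},
    {"linear":[0,0,0],"turn":0},
  ],
  jaw=-1,
)

```text
t: 4.7
ee_pos: [457.4, 73.7, 107.8]
orientation: [-0.271, -3.124, 0.002]
ft_force: [-0.4, -0.4, -0.8]
width: 0.8
grasp_force: 0.0
```

>>> arm_command(
  series=[
    {"linear":[0,0,0.03],"turn":0},
    {"linear":[0,0,0],"turn":0},
    {"linear":[0,0,0],"turn":0},
  ],
  jaw=-0.55,
)

```text
t: 5.0
ee_pos: [462.8, 73.7, 78.1]
orientation: [-0.273, -3.129, 0.0]
ft_force: [-0.1, 0.2, -0.9]
width: 18.7
grasp_force: 0.0
```

Run:
```python
from st import *
state(461,74)
im=ctrl.get_image("top");cv2.imwrite("pics/back0.png",cv2.resize(im["frame"][125:240,210:365],None,fx=5,fy=5,interpolation=cv2.INTER_CUBIC))
for n,lo,hi in(("red",(0,150,90),(5,255,255)),):
    for b in blobs(im,lo,hi,8): print(b.reshape(-1,2).mean(0), onz(im,b.reshape(-1,2).mean(0),42))
```

```text
t 5.0 pos [462.82  73.67  78.15] tipz 59.14825612589955 F [-0.08  0.18 -0.93] w 18.698191790846522
tool y yaw err -0.001067106051674066 z [-0. -0. -1.] delta in tool axes [1.86 0.01 0.  ]
[118.24 172.86] [614.5  408.83  42.  ]
[244.   167.44] [633.8   47.81  42.  ]
```

View pics/back0.png

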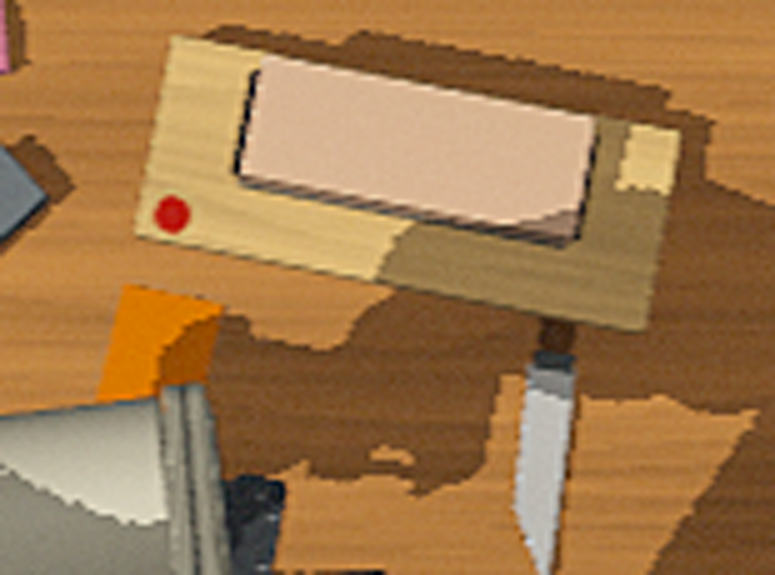

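The stand has rocked back to its place (dot still at crop px (172,215)) and the wedge's toe is unmoved at (125–222, 285–303). I'll lower behind it.

>>> arm_command(
  series=[
    {"linear":[0.004,0,0.02],"turn":0},
    {"linear":[0,0,0.02],"turn":0},
    {"linear":[0,0,0.008],"turn":0},
    {"linear":[0,0,0.004],"turn":0},
    {"linear":[0,0,0],"turn":0},
    {"linear":[0,0,0],"turn":0},
  ],
)

```text
t: 5.65
ee_pos: [459.3, 74.5, 26.8]
orientation: [0.273, 3.129, 0.0]
ft_force: [0.6, -0.0, -0.2]
width: 19.8
grasp_force: 0.0
```

Run:
```python
from st import *
state(474,71.5)
im=ctrl.get_image("wrist");cv2.imwrite("pics/wrist0.png",im["frame"])
```

```text
t 5.65 pos [459.25  74.51  26.82] tipz 7.819629285582 F [ 0.63 -0.01 -0.21] w 19.82354176074835
tool y yaw err -0.0008513125847598169 z [ 0.  0. -1.] delta in tool axes [-15.04  -0.41   0.02]
```

View pics/wrist0.png

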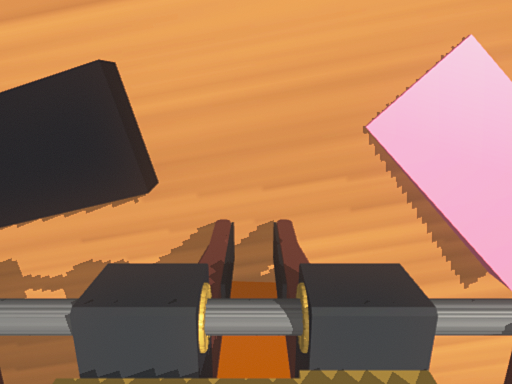

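The wrist view shows the orange wedge centred between the two fingertips at (255,290), and the black and pink blocks are clear. Now I push along −x of the tool.

>>> arm_command(
  series=[
    {"linear":[-0.005,0,0],"turn":0},
    {"linear":[-0.005,0,0],"turn":0},
    {"linear":[-0.005,0,0],"turn":0},
    {"linear":[-0.005,0,0],"turn":0},
    {"linear":[-0.006,0,0],"turn":0},
    {"linear":[-0.006,0,0],"turn":0},
    {"linear":[-0.006,0,0],"turn":0},
    {"linear":[-0.006,0,0],"turn":0},
    {"linear":[-0.004,0,0],"turn":0},
    {"linear":[0,0,0],"turn":0},
  ],
)

```text
t: 6.7
ee_pos: [506.8, 66.1, 26.2]
orientation: [0.273, 3.129, 0.0]
ft_force: [0.8, -0.1, -0.5]
width: 19.7
grasp_force: 0.0
```

Run:
```python
from st import *
state()
```

```text
t 6.7 pos [506.79  66.09  26.21] tipz 7.211989933080687 F [ 0.77 -0.12 -0.53] w 19.687526791569514
tool y yaw err -0.0009825172280919503 z [ 0.  0. -1.] delta in tool axes [-126.94    3.94    0.12]
```

>>> arm_command(
  series=[
    {"linear":[-0.004,0,0],"turn":0},
    {"linear":[-0.003,0,0],"turn":0},
    {"linear":[-0.003,0,0],"turn":0},
    {"linear":[-0.003,0,0],"turn":0},
    {"linear":[-0.002,0,0],"turn":0},
    {"linear":[0,0,0],"turn":0},
  ],
)

```text
t: 7.3
ee_pos: [521.1, 63.5, 26.2]
orientation: [0.273, 3.129, 0.0]
ft_force: [-0.3, -0.1, -0.5]
width: 19.5
grasp_force: 0.0
```

>>> arm_command(
  series=[
    {"linear":[-0.002,0,0],"turn":0},
    {"linear":[-0.001,0,0],"turn":0},
    {"linear":[0,0,0],"turn":0},
  ],
)

```text
t: 7.6
ee_pos: [523.9, 63.1, 26.2]
orientation: [0.273, 3.129, 0.0]
ft_force: [0.3, -0.0, -0.2]
width: 19.6
grasp_force: 0.0
```

>>> arm_command(
  series=[
    {"linear":[-0.001,0,0],"turn":0},
    {"linear":[-0.001,0,0],"turn":0},
    {"linear":[0,0,0],"turn":0},
  ],
)

```text
t: 7.9
ee_pos: [525.8, 62.7, 26.2]
orientation: [0.273, 3.129, 0.0]
ft_force: [-0.0, -0.1, -0.1]
width: 20.0
grasp_force: 0.0
```

>>> arm_command(
  series=[
    {"linear":[-0.001,0,0],"turn":0},
    {"linear":[-0.001,0,0],"turn":0},
    {"linear":[0,0,0],"turn":0},
  ],
)

```text
t: 8.2
ee_pos: [527.9, 62.4, 26.2]
orientation: [0.273, 3.129, 0.0]
ft_force: [-0.1, 0.3, 0.4]
width: 19.7
grasp_force: 0.0
```

>>> arm_command(
  series=[
    {"linear":[-0.001,0,0],"turn":0},
    {"linear":[-0.001,0,0],"turn":0},
    {"linear":[0,0,0],"turn":0},
  ],
)

```text
t: 8.5
ee_pos: [529.8, 62.0, 26.2]
orientation: [0.273, 3.129, 0.0]
ft_force: [0.2, 0.1, 0.0]
width: 19.6
grasp_force: 0.0
```

>>> arm_command(
  series=[
    {"linear":[-0.001,0,0],"turn":0},
    {"linear":[-0.001,0,0],"turn":0},
    {"linear":[0,0,0],"turn":0},
  ],
)

```text
t: 8.8
ee_pos: [531.8, 61.7, 26.2]
orientation: [0.273, 3.129, 0.0]
ft_force: [0.1, -0.2, 0.2]
width: 19.9
grasp_force: 0.0
```

>>> arm_command(
  series=[
    {"linear":[-0.001,0,0],"turn":0},
    {"linear":[-0.001,0,0],"turn":0},
    {"linear":[0,0,0],"turn":0},
  ],
)

```text
t: 9.1
ee_pos: [533.8, 61.3, 26.2]
orientation: [0.273, 3.129, 0.0]
ft_force: [0.3, 0.5, -0.2]
width: 19.9
grasp_force: 0.0
```

Run:
```python
from st import *
state()
im=ctrl.get_image("scene");cv2.imwrite("pics/push1.png",cv2.resize(im["frame"][170:280,170:320],None,fx=5,fy=5,interpolation=cv2.INTER_CUBIC))
```

```text
t 9.1 pos [533.77  61.31  26.2 ] tipz 7.203424050128245 F [ 0.32  0.45 -0.24] w 19.923362824036325
tool y yaw err -0.0008243608166267069 z [ 0.  0. -1.] delta in tool axes [-99.55   3.96   0.04]
```

View pics/push1.png

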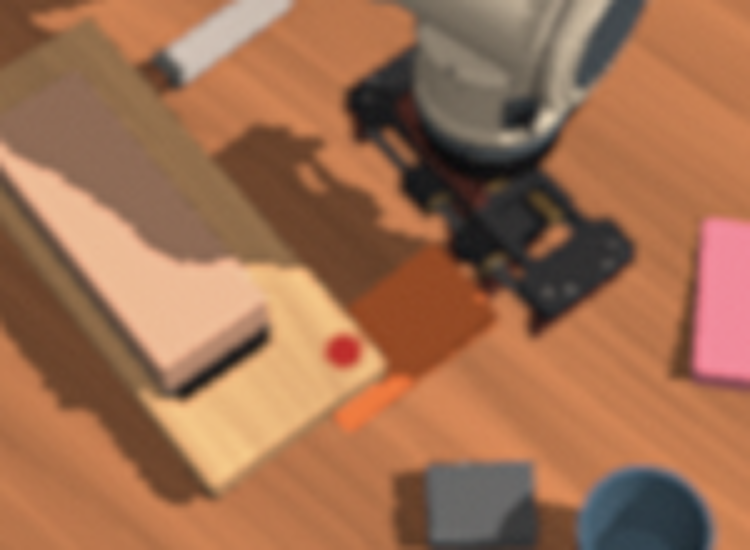

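The wedge is well under the corner. Its outer toe corner shows at crop px (345,428), beyond the plank end, and the dot is at (343,351). It isn't snug yet, so I keep going in small steps.

>>> arm_command(
  series=[
    {"linear":[-0.001,0,0],"turn":0},
    {"linear":[-0.001,0,0],"turn":0},
    {"linear":[0,0,0],"turn":0},
  ],
)

```text
t: 9.45
ee_pos: [535.7, 61.0, 26.2]
orientation: [0.273, 3.129, 0.0]
ft_force: [-0.3, 0.4, -1.4]
width: 19.4
grasp_force: 0.0
```

>>> arm_command(
  series=[
    {"linear":[-0.001,0,0],"turn":0},
    {"linear":[-0.001,0,0],"turn":0},
    {"linear":[0,0,0],"turn":0},
  ],
)

```text
t: 9.75
ee_pos: [537.7, 60.6, 26.2]
orientation: [0.273, 3.129, 0.0]
ft_force: [0.4, 0.4, 0.8]
width: 19.9
grasp_force: 0.0
```

>>> arm_command(
  series=[
    {"linear":[-0.001,0,0],"turn":0},
    {"linear":[-0.001,0,0],"turn":0},
    {"linear":[0,0,0],"turn":0},
  ],
)

```text
t: 10.05
ee_pos: [539.7, 60.3, 26.2]
orientation: [0.273, 3.129, 0.0]
ft_force: [1.2, -0.6, 0.7]
width: 19.6
grasp_force: 0.0
```

>>> arm_command(
  series=[
    {"linear":[-0.001,0,0],"turn":0},
    {"linear":[-0.001,0,0],"turn":0},
    {"linear":[0,0,0],"turn":0},
  ],
)

```text
t: 10.35
ee_pos: [541.6, 59.9, 26.2]
orientation: [0.273, 3.129, 0.0]
ft_force: [-0.1, -0.6, -0.0]
width: 19.6
grasp_force: 0.0
```

>>> arm_command(
  series=[
    {"linear":[-0.001,0,0],"turn":0},
    {"linear":[-0.001,0,0],"turn":0},
    {"linear":[0,0,0],"turn":0},
  ],
)

```text
t: 10.65
ee_pos: [542.3, 59.6, 26.1]
orientation: [-0.272, -3.127, 0.0]
ft_force: [-4.8, 0.3, 3.5]
width: 19.4
grasp_force: 2.6
```

>>> arm_command(
  series=[
    {"linear":[-0.001,0,0],"turn":0},
    {"linear":[-0.001,0,0],"turn":0},
    {"linear":[0,0,0],"turn":0},
  ],
)

```text
t: 10.95
ee_pos: [542.8, 59.4, 25.9]
orientation: [-0.272, -3.125, 0.001]
ft_force: [-8.6, 2.4, 7.0]
width: 19.7
grasp_force: 4.6
```

Run:
```python
from st import *
state()
a=ctrl.get_image("top");b=ctrl.get_image("scene")
c=np.vstack([cv2.resize(a["frame"][145:205,215:315],None,fx=5,fy=5,interpolation=cv2.INTER_CUBIC),cv2.resize(b["frame"][210:270,220:320],None,fx=5,fy=5,interpolation=cv2.INTER_CUBIC)])
cv2.imwrite("pics/push2.png",c)
im=a
for bb in blobs(im,(0,150,90),(5,255,255),8): print(bb.reshape(-1,2).mean(0), onz(im,bb.reshape(-1,2).mean(0),42))
```

```text
t 10.95 pos [542.78  59.41  25.89] tipz 6.893934589114952 F [-8.55  2.38  7.01] w 19.720241847894332
tool y yaw err -0.0007128916490857784 z [-0.01 -0.   -1.  ] delta in tool axes [-90.34   4.26  -0.46]
[118.24 172.9 ] [614.4  408.82  42.  ]
[243.88 167.29] [634.23  48.16  42.  ]
```

View pics/push2.png

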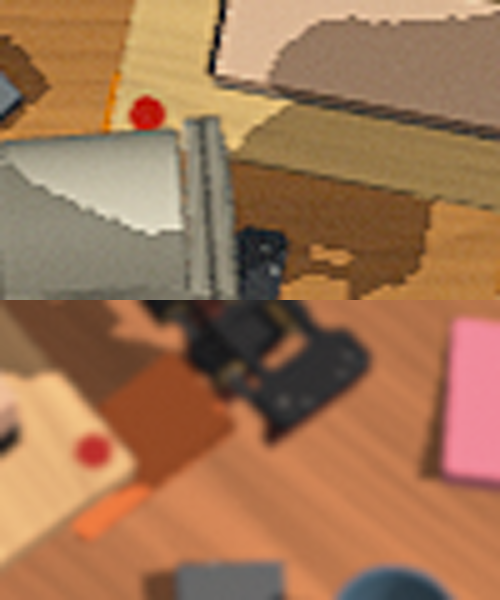

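The wedge is snug: 8.6 N resistance, the dot moved less than 0.5 mm, and the wedge shows under the corner at px (105,100) in the top crop. I'll back off, rise, shut the jaw and press the dot.

>>> arm_command(
  series=[
    {"linear":[0.005,0,0],"turn":0},
    {"linear":[0.01,0,0],"turn":0},
    {"linear":[0,0,-0.02],"turn":0},
    {"linear":[0,0,-0.03],"turn":0},
    {"linear":[0,0,-0.025],"turn":0},
    {"linear":[-0.03,0.001,0],"turn":0},
    {"linear":[-0.03,0.001,0],"turn":0},
    {"linear":[-0.025,0.001,0],"turn":0},
    {"linear":[-0.017,0,0],"turn":0},
    {"linear":[0,0,0],"turn":0},
  ],
  jaw=-1,
)

```text
t: 12.05
ee_pos: [633.5, 46.9, 101.3]
orientation: [0.273, 3.127, 0.0]
ft_force: [-0.8, -0.7, -0.2]
width: 0.5
grasp_force: 0.0
```

>>> arm_command(
  series=[
    {"linear":[0,0,0.02],"turn":0},
    {"linear":[0,0,0.01],"turn":0},
    {"linear":[0,0,0],"turn":0},
    {"linear":[0,0,0],"turn":0},
  ],
)

```text
t: 12.45
ee_pos: [630.9, 47.3, 71.1]
orientation: [-0.272, -3.129, 0.0]
ft_force: [0.0, -0.4, 0.9]
width: 0.3
grasp_force: 0.0
```

```bash
python3 -c "from st import *;state()"
```

```text
t 12.45 pos [630.86  47.3   71.11] tipz 52.10894269961237 F [ 0.01 -0.36  0.88] w 0.3165444047698902
tool y yaw err -0.0006039793820336592 z [-0. -0. -1.] delta in tool axes [-1.5   0.97 -0.  ]
```

>>> arm_command(
  series=[
    {"linear":[-0.0015,0.001,0.004],"turn":0},
    {"linear":[0,0,0.003],"turn":0},
    {"linear":[0,0,0.002],"turn":0},
    {"linear":[0,0,0.001],"turn":0},
    {"linear":[0,0,0],"turn":0},
  ],
)

```text
t: 12.95
ee_pos: [633.2, 47.9, 61.4]
orientation: [-0.273, -3.13, -0.0]
ft_force: [0.1, 1.1, 3.0]
width: 0.1
grasp_force: 1.3
```

>>> arm_command(
  series=[
    {"linear":[0,0,0.001],"turn":0},
    {"linear":[0,0,0],"turn":0},
  ],
)

```text
t: 13.15
ee_pos: [633.2, 47.9, 61.3]
orientation: [-0.273, -3.13, -0.0]
ft_force: [-3.6, -0.1, 11.8]
width: 0.2
grasp_force: 5.3
```

Contact at tip z = 42.3 with 12 N and almost no give. I hold it for a second.

>>> arm_command(
  series=[
    {"linear":[0,0,0.0005],"turn":0},
    {"linear":[0,0,0],"turn":0},
    {"linear":[0,0,0],"turn":0},
    {"linear":[0,0,0],"turn":0},
    {"linear":[0,0,0],"turn":0},
    {"linear":[0,0,0],"turn":0},
    {"linear":[0,0,0],"turn":0},
    {"linear":[0,0,0],"turn":0},
    {"linear":[0,0,0],"turn":0},
    {"linear":[0,0,0],"turn":0},
  ],
)

```text
t: 14.15
ee_pos: [633.2, 47.9, 61.3]
orientation: [0.273, 3.13, 0.0]
ft_force: [-4.9, 0.1, 13.9]
width: 0.1
grasp_force: 7.1
```

>>> arm_command(
  series=[
    {"linear":[0,0,-0.001],"turn":0},
    {"linear":[0,0,-0.001],"turn":0},
    {"linear":[0,0,-0.003],"turn":0},
    {"linear":[0,0,-0.01],"turn":0},
    {"linear":[0,0,-0.03],"turn":0},
    {"linear":[0.03,0,-0.03],"turn":0},
    {"linear":[0.04,0,-0.03],"turn":0},
    {"linear":[0.04,0,-0.02],"turn":0},
    {"linear":[0.04,0,0],"turn":0},
    {"linear":[0,0,0],"turn":0},
  ],
)

```text
t: 15.15
ee_pos: [480.7, 74.1, 185.3]
orientation: [-0.271, -3.127, 0.001]
ft_force: [0.3, -0.5, -1.2]
width: 0.3
grasp_force: 0.0
```

Run:
```python
from st import *
state()
im=ctrl.get_image("top");cv2.imwrite("pics/end.png",cv2.resize(im["frame"][125:240,210:365],None,fx=5,fy=5,interpolation=cv2.INTER_CUBIC))
for bb in blobs(im,(0,150,90),(5,255,255),8): print(bb.reshape(-1,2).mean(0), onz(im,bb.reshape(-1,2).mean(0),42))
```

```text
t 15.15 pos [480.68  74.1  185.34] tipz 166.3365450728393 F [ 0.33 -0.53 -1.18] w 0.33136751027535466
tool y yaw err 0.00018685427975512203 z [-0. -0. -1.] delta in tool axes [-154.05    0.4    -0.42]
[118.11 173.  ] [614.1 409.2  42. ]
[244.   167.39] [633.96  47.81  42.  ]
```

View pics/end.png

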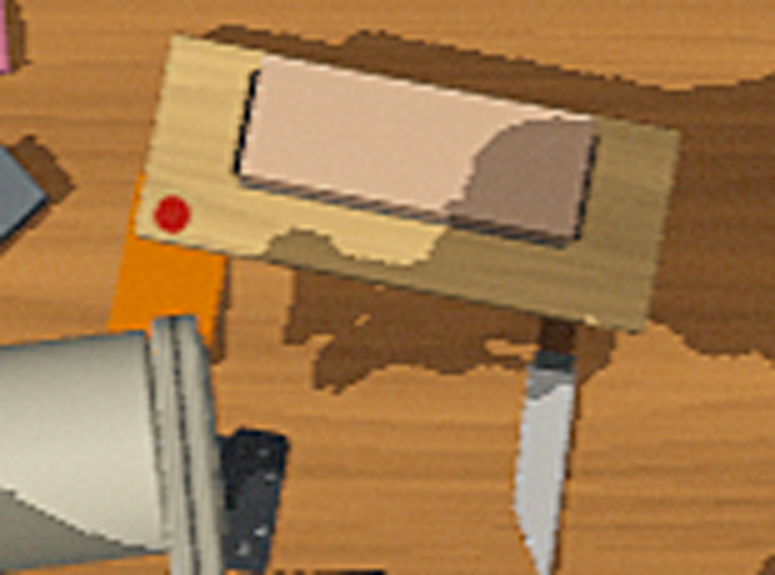

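In the end view the wedge lies under the corner, with its toe at crop px (140,178), past the dot at (172,215). The stand and knife haven't moved, and the corner held 12–14 N for over a second without giving.

```bash
python3 -c "from workcell import ctrl;print(ctrl.close_job())"
```

```text
the job is handed in; nothing more can be done
None
```

The job is handed in, with no verdict shown: the stand rocked on the first press, the wedge is snug under the short foot, and the marked corner took about 12–14 N for a second without giving.

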